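Balance the paint caddy and hold it up level

ROBOT

A 6-joint arm with a two-finger parallel gripper is mounted at the origin on the work surface. World frame = base frame: x ahead of the robot, y to its left, z up, the work surface at z = 0. Lengths are in m, angles in degrees, forces in N, time in s.
With the tool pointing down it reaches from about 0.3 to 0.75 m from the base axis. Payload 8.5 kg.
Tool frame: the origin (TCP) lies between the finger pads, 19 mm behind the fingertips; this is the grasp point; z points along the fingers, y is the line along which they close (so a half turn about z gives the same grasp; the last joint's range is limited). The gripper opens to 85 mm and grips with 20 to 120 N. Pads are 22 mm wide; open, the fingers measure 114 mm over their backs; the gripper's body (76 mm by 85 mm) begins 54 mm behind the grasp point. The pads swing forward as they close: fully open they stand 13 mm farther back than shut.
Start: joints at [63.753, 21.807, 74.336, -0, 83.858, -12.336], TCP at [0.132, 0.534, 0.25] pointing down, gripper open.
Joint ranges: [-178.18, 178.18], [-50.72, 133.34], [12.68, 142.11], [-81.47, 261.47], [9.98, 163.14], [-165.26, 165.26]. Speed limits (degrees/s): [136.94, 136.94, 180, 180, 180, 180].

INTERFACE

Orientations are given as a 3x3 rotation matrix whose columns are the frame's x, y, z axes.
In Python, from rig import env gives the robot as it stands.
- The arm moves only by the tool servo_tool, never from a script. Its argument "deltas" is text: rows parted by semicolons, each of 7 numbers parted by spaces: the opening, from 0 (shut) to 1 (fully open), then the shift along the tool's x, y, z in mm, then the turn, a rotation vector about the tool's x, y, z in rad. A call has 1 to 8 rows; each row shifts and turns the commanded pose from where the row before left it, along the tool's axes as they then stand; what a row does not reach is not made up. A row lasts 1/12 s, in which the tool goes at most 41.7 mm and 7.16 degrees, less where a joint would pass 70% of its speed; a pose out of reach is approached as far as the arm can. A call is refused whole if a number of a shift passes 41.7 or a number of a turn 0.125, either way. A call with a gripper value outside its range is refused whole. The fingers move at their own pace and stop on an object; "newtons" is the grip in N (left out, the last holds). Time passes only in rows, so rows that do not move let the fingers close. It gives the time, the measured TCP pose, the force, the opening and the grip force at its end, in the units of the state.
- env.observe(): the state, without advancing time (a new reading comes with each control period).
- env.get_image(name): name is "side" or "top"; returns a dict with "img" (400x640x3 uint8, red, green, blue), "depth" (400x640 float32, m along the optical axis (not along the pixel's ray), 0 where there is no reading), "camera_matrix" (3x3 intrinsics, pixels), "world_to_cam" (4x4, takes a point from world to camera coordinates). Camera axes: x right, y down, z forward; pixel columns grow to the right and rows downward; lengths in m; the calibration is good to about 2 mm. A picture is of the moment at which its call begins.
- env.close_job(): hands the job in; it is judged then, once.
Trained networks look in a picture, given as the dict that the camera call returned (one of the last four; its "shot" number tells which), for a name from the list of things; names that differ only in an ending like _2 or _b are one class to them, and where a whole thing is asked for, a point or a joint stands for the part that bears it (a point fixed in the world has none). Each returns a list of dicts, best first, with "conf" (0 to 1); they miss things now and then, are a little off and sometimes report something else, mostly with a low value. They report only what shows in the picture. A call takes as long as a camera call. They do not tell look-alikes from the thing itself.
- env.spot_in(name, picture): "bbox" ([centre column, centre row, width, height] in pixels, round what is visible of it).
- env.spot_point(name, picture): "uv" ([column, row] in pixels: a listed point, or the origin of a listed thing).
The state is a dict: "time_s": time; "q": joint angles; "qvel": joint speeds; "joint_efforts": joint torques, N m; "position": TCP position; "tool_rot": TCP orientation; "ft_force": force on the tool from outside, world axes, zero at the start; "wrist_torque": the same for the moment, N m; "grip_width": finger opening in m; "gripper_force": force on a finger pad.
Only numpy, scipy, OpenCV 4.12 (cv2) and the standard library are available. Lean on these libraries where they do the work, as an engineer would, in place of code of your own. Each camera call takes 0.05 s, during which the arm holds its last target. There are 200 camera calls.

TASK

Gently stand the yellow paint pot upright in the empty end bay of the blue carry caddy, without dropping it in, so that it balances the white pot at the other end. Then lift the caddy by its black grip bar and finish still holding it, steady and level, with its underside about 10 cm above the counter: do not put it down or let go. Leave the red pot, the green pot and the orange tape roll where they are.

Things in the scene. Friction and masses are not known exactly. Their poses are not given: they have to be found in the camera images.
- caddy: blue carry caddy, loose on the counter at any yaw, 0.35 kg, 204 mm long (its y), 76 mm wide (x). Walls 50 mm high, floor 4 mm thick. An open bay at each end, 66 (x) by 64 (y) mm inside, centred 66 mm from the middle; between them a closed flat deck 50 mm high with two posts carrying a black grip bar. Origin: centre of underside, z up. White pot in the -y bay, +y bay empty
- empty_bay (a point): centre of the floor of the empty end bay (the one at the caddy's +y), 4 mm above the caddy's underside; the origin of the yellow pot belongs here
- white_bay (a point): centre of the floor of the other end bay (the caddy's -y), where the white pot stands
- grip_bar (a point): centre of the black grip bar: 90 mm long along the caddy's x, 20 mm wide (y), 20 mm high; centre 132 mm, top 142 mm above the caddy's underside; its posts stand 31 mm either side of the centre along x. Pinch it from above across its 20 mm width, at its middle, over the centre of mass of the loaded caddy (about 0.65 kg in all)
- yellow_pot: capped paint pot, a plain upright cylinder 50 mm in diameter and 100 mm tall, about 0.15 kg (0.1 to 0.2), yellow, standing on the counter, to be loaded; body and cap (the top 26 mm) all the same colour, paper band round the middle; origin at the centre of its underside, z up through the cap. 
- white_pot: capped paint pot, a plain upright cylinder 50 mm in diameter and 100 mm tall, about 0.15 kg (0.1 to 0.2), white, standing loose in one end bay of the caddy from the start; body and cap (the top 26 mm) all the same colour, paper band round the middle; origin at the centre of its underside, z up through the cap. 
- red_pot: capped paint pot, a plain upright cylinder 50 mm in diameter and 100 mm tall, about 0.15 kg (0.1 to 0.2), red, standing on the counter; leave it alone; body and cap (the top 26 mm) all the same colour, paper band round the middle; origin at the centre of its underside, z up through the cap. 
- green_pot: capped paint pot, a plain upright cylinder 50 mm in diameter and 100 mm tall, about 0.15 kg (0.1 to 0.2), green, standing on the counter; leave it alone; body and cap (the top 26 mm) all the same colour, paper band round the middle; origin at the centre of its underside, z up through the cap. 
- tape_roll: orange roll of tape lying flat, 80 mm outside and 52 mm inside diameter, 24 mm high; origin at the centre of its underside; leave it alone
Things that resemble listed ones, but are neither listed nor needed, are in the scene too. Of the things that look like the yellow_pot, the middle-sized one is meant.

How it is judged:
By the outcome, as a careful person would: the job done as asked, in the order asked, and still so for the second after the job is handed in, while the arm keeps its last pose, push and grip.
It also fails if it takes over 56 s, if anything falls off the work surface, if the arm or the gripper's body presses on something with over 40 N, if the wrist force passes 120 N, or if a joint passes its speed limit or range.

## Working session

There is one attempt and no reset: what is moved stays moved. The work goes in short steps, Python scripts to look and compute and a tool call to move; the robot and the scene stay as the last step left them, time stands still between calls to the robot, and variables do not carry over. Pictures are saved under pics/ and viewed, at most 10 in all, crops included, and the job is handed in when it is done.

Besides the shell and the picture viewer there is one more tool, called after "Call:" as a command line: name --argument value ..., lists and objects as JSON in quotes. servo_tool: Moves the arm, as the interface text tells. Its arguments: {"type":"object","properties":{"deltas":{"type":"string"},"newtons":{"type":"number"}},"required":["deltas"]}

```bash
ls; mkdir -p pics; python3 - <<'E'
from rig import env
import cv2,numpy as np,pickle
s=env.observe(); print(s['time_s'],s['position'],s['tool_rot'])
P={}
for n in("side","top"):
    p=env.get_image(n);P[n]=p
    cv2.imwrite(f'pics/{n}0.png',p['img'][:,:,::-1])
    print(n,p['camera_matrix'],p['world_to_cam'])
    for t in("yellow_pot","caddy","red_pot","green_pot","white_pot","tape_roll"):
        print(t,[(np.round(d['bbox']),round(d['conf'],2)) for d in env.spot_in(t,p)])
    for t in("empty_bay","white_bay","grip_bar"):
        print(t,[(np.round(d['uv']),round(d['conf'],2)) for d in env.spot_point(t,p)])
pickle.dump(P,open('p0.pkl','wb'))
E
```

```text
pics
0.0 [0.13209223 0.53361166 0.24941059] [[-9.70675837e-01  2.40391298e-01 -6.65754696e-04]
 [ 2.40391999e-01  9.70674980e-01 -1.33063601e-03]
 [ 3.26358109e-04 -1.45165832e-03 -9.99998893e-01]]
side [[419.84394507   0.         327.15216401]
 [  0.         419.84394507 195.04556019]
 [  0.           0.           1.        ]] [[-9.90586811e-01 -1.36885949e-01  7.75494644e-05  5.70825580e-01]
 [-9.89206707e-02  7.15456024e-01 -6.91619389e-01  9.69656822e-02]
 [ 9.46174935e-02 -6.85116716e-01 -7.22262151e-01  8.40636131e-01]
 [ 0.00000000e+00  0.00000000e+00  0.00000000e+00  1.00000000e+00]]
yellow_pot [(array([237., 252.,  50.,  77.]), 0.86), (array([305., 256.,  27.,  52.]), 0.65)]
caddy [(array([357., 165.,  85.,  89.]), 0.67)]
red_pot [(array([296., 321.,  35.,  58.]), 0.75)]
green_pot [(array([387., 250.,  35.,  54.]), 0.65), (array([356., 166.,  74.,  93.]), 0.17)]
white_pot [(array([359., 166.,  80.,  90.]), 0.44)]
tape_roll [(array([391., 338.,  53.,  54.]), 0.9)]
empty_bay [(array([374., 162.]), 0.88)]
white_bay [(array([337., 194.]), 0.8)]
grip_bar [(array([363., 130.]), 0.
[... 176 characters left out ...]
.02029851]
 [-0.99193675 -0.0224375  -0.12473184  0.58783034]
 [ 0.1250566  -0.01369976 -0.99205502  0.8329278 ]
 [ 0.          0.          0.          1.        ]]
yellow_pot [(array([259., 196.,  31.,  33.]), 0.91), (array([308., 197.,  23.,  20.]), 0.67), (array([247., 132.,  48.,  54.]), 0.55)]
caddy [(array([398., 235., 107.,  84.]), 0.83)]
red_pot [(array([195., 196.,  43.,  31.]), 0.84)]
green_pot [(array([275., 272.,  30.,  29.]), 0.93)]
white_pot [(array([371., 214.,  33.,  30.]), 0.7)]
tape_roll [(array([202., 277.,  44.,  39.]), 0.72)]
empty_bay [(array([418., 252.]), 0.69)]
white_bay [(array([365., 221.]), 0.78)]
grip_bar [(array([408., 232.]), 0.94), (array([362., 218.]), 0.74)]
```

```bash
python3 - <<'E'
import cv2
a=cv2.imread('pics/top0.png');b=cv2.imread('pics/side0.png')
cv2.imwrite('pics/t1.png',cv2.resize(a[80:340,140:500],(800,578),interpolation=cv2.INTER_CUBIC))
cv2.imwrite('pics/s1.png',cv2.resize(b[80:390,160:500],(640,584),interpolation=cv2.INTER_CUBIC))
E
```

```text
(no output)
```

View pics/t1.png

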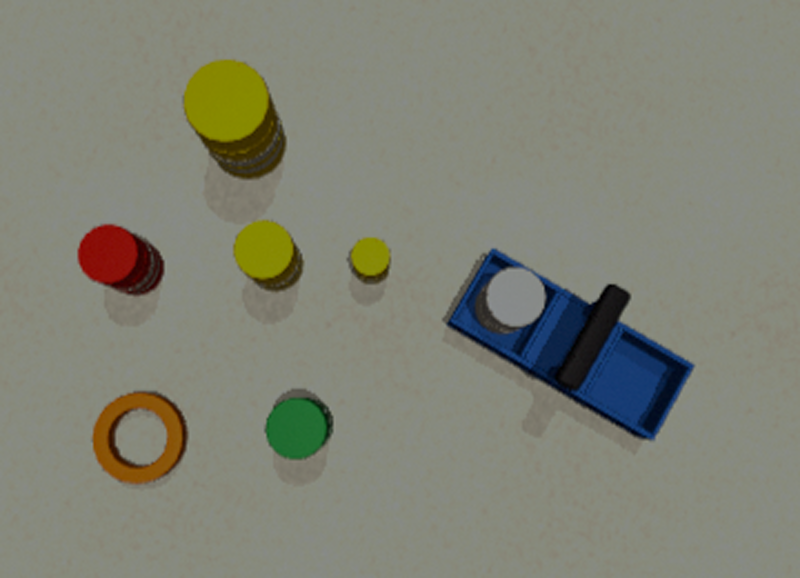

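View pics/s1.png

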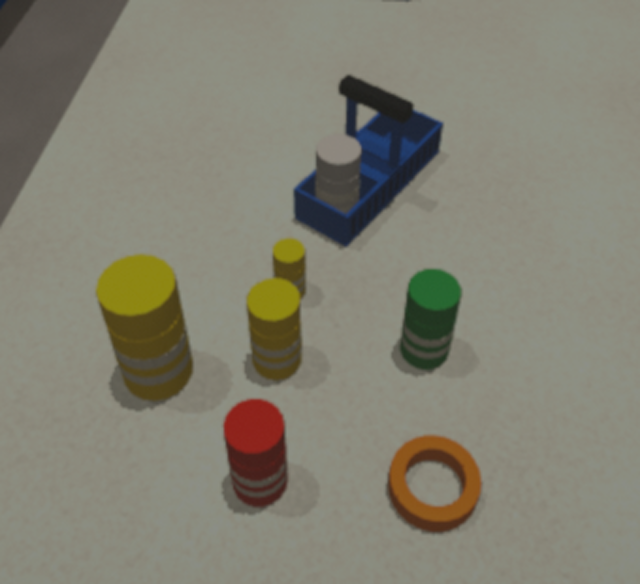

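The top view shows three yellow pots; the middle-sized one is at about (259,192) full-frame. The white pot is in the caddy's left bay (371,214), the bar is at (408,232), and the empty bay is lower right at (430,258). Next I'll measure with depth.

```bash
cat > h.py <<'E'
import numpy as np,cv2
def cloud(p):
    K=p['camera_matrix'];T=np.linalg.inv(p['world_to_cam']);z=p['depth'].astype(float)
    v,u=np.mgrid[:400,:640]
    c=np.stack([(u-K[0,2])/K[0,0]*z,(v-K[1,2])/K[1,1]*z,z],-1)
    w=c@T[:3,:3].T+T[:3,3]; w[z==0]=np.nan
    return w
def hsv(p): return cv2.cvtColor(p['img'],cv2.COLOR_RGB2HSV)
def masks(p):
    h=hsv(p);H,S,V=[h[...,i].astype(int) for i in range(3)]
    return dict(yellow=(H>24)&(H<36)&(S>150)&(V>60),red=((H<6)|(H>174))&(S>150)&(V>50),green=(H>50)&(H<80)&(S>120),
      orange=(H>8)&(H<22)&(S>150),blue=(H>100)&(H<125)&(S>130),black=(V<45))
E
python3 - <<'E'
import pickle
from h import *
P=pickle.load(open('p0.pkl','rb'))
for n,p in P.items():
    w=cloud(p);m=masks(p)
    print(n)
    for c in('yellow','red','green','orange'):
        k,l,st,ce=cv2.connectedComponentsWithStats(m[c].astype(np.uint8))
        for i in range(1,k):
            if st[i,4]<60: continue
            q=w[(l==i)];q=q[~np.isnan(q[:,0])]
            zt=np.percentile(q[:,2],97 if n=='top' else 90); t=q[abs(q[:,2]-zt)<.006]
            (cx,cy),r=cv2.minEnclosingCircle((t[:,:2]*1000).astype(np.float32))
            print(c,ce[i].round(),st[i,4],'ztop',zt.round(4),'mean',t.mean(0).round(4),'circ',round(cx,1),round(cy,1),round(r,1))
    q=w[m['black']];q=q[(q[:,2]>.12)&(q[:,2]<.16)&(q[:,1]<0)]
    print('bar top z',np.percentile(q[:,2],[5,50,95]).round(4))
    t=q[q[:,2]>np.median(q[:,2])-.006] if n=='side' else q
    r=cv2.minAreaRect((t[:,:2]*1000).astype(np.float32));print('bar',r,t.mean(0))
    b=w[m['blue']];b=b[(b[:,2]>.042)&(b[:,2]<.058)]
    print('rim',cv2.minAreaRect((b[:,:2]*1000).astype(np.float32)),len(b))
    for y in (.5,.6): pass
E
```

```text
side
yellow [313. 213.] 174 ztop 0.0695 mean [0.5955 0.0607 0.068 ] circ 595.4 60.4 17.2
yellow [232. 231.] 1049 ztop 0.1402 mean [0.7085 0.1793 0.139 ] circ 709.2 177.4 34.3
yellow [305. 239.] 520 ztop 0.1014 mean [0.5943 0.1492 0.1002] circ 594.0 148.0 25.0
red [279.  47.] 121 ztop 0.0315 mean [ 0.8244 -0.6559  0.0296] circ 823.3 -657.1 72.3
red [295. 312.] 1055 ztop 0.1012 mean [0.5874 0.2783 0.1   ] circ 587.6 276.7 24.8
green [274.  55.] 127 ztop 0.0314 mean [ 0.8284 -0.604   0.0297] circ 828.8 -602.3 71.9
green [390. 234.] 456 ztop 0.1015 mean [0.4491 0.1176 0.1003] circ 448.8 116.3 24.0
orange [472.   3.] 127 ztop -0.1518 mean [ 0.0683 -1.6052 -0.1521] circ 76.3 -1606.0 58.4
orange [586.  22.] 4838 ztop 0.0588 mean [-0.2817 -1.0486  0.0586] circ -292.3 -1070.0 100.5
orange [631.  67.] 431 ztop -0.0883 mean [-0.4006 -0.9849 -0.0884] circ -399.6 -985.8 43.7
orange [344.  59.] 132 ztop 0.0315 mean [ 0.6079 -0.6045  0.0296] circ 610.0 -608.2 73.2
orange [390. 336.] 1278 ztop 0.0255 mean [0.4353 0.2651 0.024 ] circ 435.4 262.7 40.0
bar top z [0.1257 0.1403 0.1553]
bar ((325.8605651
[... 1275 characters left out ...]
25.] 162 ztop 0.0408 mean [0.73   0.6286 0.0382] circ 729.7 624.1 39.9
orange [635. 199.] 405 ztop 0.0348 mean [ 0.609  -0.6057  0.0317] circ 610.7 -606.0 74.6
orange [ 18. 278.] 313 ztop 0.0261 mean [0.4251 0.6184 0.0233] circ 425.3 616.1 73.4
orange [ 36. 280.] 426 ztop 0.0338 mean [0.4239 0.5786 0.031 ] circ 425.5 579.0 73.9
orange [202. 276.] 834 ztop 0.0276 mean [0.4365 0.2606 0.0248] circ 436.6 260.5 39.8
bar top z [0.1357 0.1426 0.1449]
bar ((526.3887939453125, -117.82427215576172), (18.9908390045166, 89.02222442626953), 60.792755126953125) [ 0.52619528 -0.1166667   0.1419358 ]
rim ((619.1934814453125, -0.0330810546875), (418.8539123535156, 1331.3062744140625), 8.913924217224121) 4103
```

```bash
cat > cad.py <<'E'
from h import *
from scipy.optimize import minimize
def caddy(p,near=(.526,-.118),dbg=''):
    w=cloud(p);m=masks(p)
    d=np.hypot(w[...,0]-near[0],w[...,1]-near[1])<.13
    q=w[m['black']&d];q=q[(q[:,2]>.132)&(q[:,2]<.152)]
    r=cv2.minAreaRect((q[:,:2]*1000).astype(np.float32))
    b=w[m['blue']&d];b=b[(b[:,2]>.043)&(b[:,2]<.057)]
    rr=cv2.minAreaRect((b[:,:2]*1000).astype(np.float32))
    h=hsv(p); wh=w[(h[...,1]<60)&(h[...,2]>90)&d]; wh=wh[(wh[:,2]>.098)&(wh[:,2]<.112)]
    c=cv2.minEnclosingCircle((wh[:,:2]*1000).astype(np.float32)) if len(wh)>20 else None
    print(dbg,'bar',np.round(r[0],1),np.round(r[1],1),round(r[2],2),'rim',np.round(rr[0],1),np.round(rr[1],1),round(rr[2],2),'white',c)
    return r,rr,c
E
python3 - <<'E'
import pickle
from cad import *
P=pickle.load(open('p0.pkl','rb'))
for n in P: caddy(P[n],dbg=n)
for n,uv in (('top',(418,252)),('top',(365,221)),('side',(374,162)),('side',(337,194))):
    p=P[n];K=p['camera_matrix'];T=np.linalg.inv(p['world_to_cam']);r=T[:3,:3]@np.linalg.solve(K,[*uv,1]);o=T[:3,3]
    print(n,o+r*(.004-o[2])/r[2])
E
```

```text
side bar [ 524.6 -114.3] [18.1 87.5] 60.35 rim [ 525.5 -116.8] [203.7  76.2] 61.11 white ((560.5408935546875, -61.38397216796875), 25.994239807128906)
top bar [ 526.4 -117.8] [19. 89.] 60.79 rim [ 526.4 -118.5] [203.2  76.7] 60.81 white ((560.8722534179688, -62.16815948486328), 24.481664657592773)
top [ 0.49360905 -0.17066753  0.004     ]
top [ 0.55461612 -0.06193295  0.004     ]
side [ 0.48734645 -0.17468314  0.004     ]
side [ 0.5621278  -0.05717954  0.004     ]
```

Call:
servo_tool --deltas "1 0 0 0 0 0 0.115;1 0 0 0 0 0 0.115;1 0 0 0 0 0 0.115;1 0 0 0 0 0 0.115;1 0 0 0 0 0 0.115;1 0 0 0 0 0 0.115;1 0 0 0 0 0 0.115;1 0 0 0 0 0 0.115" --newtons 30

```text
time_s: 1.67
position: [0.1322, 0.5339, 0.25]
tool_rot: [[-0.392, 0.92, 0.0], [0.92, 0.392, 0.0], [-0.0, 0.0, -1.0]]
ft_force: [0.8, -0.3, 0.3]
grip_width: 0.0855
gripper_force: 0.0
```

Call:
servo_tool --deltas "1 0 0 0 0 0 0.115;1 0 0 0 0 0 0.115;1 0 0 0 0 0 0.115;1 0 0 0 0 0 0.115;1 0 0 0 0 0 0.115;1 0 0 0 0 0 0.115;1 0 0 0 0 0 0.115;1 0 0 0 0 0 0.115"

```text
time_s: 2.33
position: [0.1322, 0.5338, 0.25]
tool_rot: [[0.495, 0.869, -0.0], [0.869, -0.495, -0.0], [-0.0, -0.0, -1.0]]
ft_force: [0.4, 0.5, -0.1]
grip_width: 0.0857
gripper_force: 0.0
```

Call:
servo_tool --deltas "1 -7 36 0 0 0 0;1 -7 36 0 0 0 0;1 -7 36 0 0 0 0;1 -7 36 0 0 0 0;1 -7 36 0 0 0 0;1 -7 36 0 0 0 0;1 -7 36 0 0 0 0;1 -7 36 0 0 0 0"

```text
time_s: 3.0
position: [0.357, 0.3425, 0.2502]
tool_rot: [[0.49, 0.872, 0.0], [0.872, -0.49, 0.0], [0.0, 0.0, -1.0]]
ft_force: [0.6, 0.5, -0.5]
grip_width: 0.0856
gripper_force: 0.0
```

Call:
servo_tool --deltas "1 -7 36 0 0 0 0;1 -7 36 0 0 0 0;1 -7 36 0 0 0 0;1 -7 36 0 0 0 0;1 -7 36 0 0 0 0;1 -7 36 0 0 0 0;1 -7 36 0 0 0 0;1 0 0 0 0 0 0"

```text
time_s: 3.67
position: [0.5555, 0.1735, 0.2491]
tool_rot: [[0.494, 0.869, 0.001], [0.869, -0.494, -0.001], [-0.001, 0.001, -1.0]]
ft_force: [-0.2, -0.9, 0.8]
grip_width: 0.0856
gripper_force: 0.0
```

```bash
cat > go.py <<'E'
import sys,numpy as np
from rig import env
from scipy.spatial.transform import Rotation as R
def go(x,y,z,yang):
    s=env.observe();M=np.array(s['tool_rot']);p=np.array(s['position'])
    a=np.radians(yang);Y=np.array([np.cos(a),np.sin(a),0]);Z=np.array([0,0,-1.]);G=np.stack([np.cross(Y,Z),Y,Z],1)
    print('t',round(s['time_s'],2),'pos',p.round(4),'yang',np.degrees(np.arctan2(M[1,1],M[0,1])).round(2),'shift mm',(M.T@(np.array([x,y,z])-p)*1000).round(1),'rotvec',R.from_matrix(M.T@G).as_rotvec().round(4),'q',np.round(s['q'],1),'F',np.round(s['ft_force'],1),'w',s['grip_width'],s['gripper_force'])
if __name__=='__main__': go(*map(float,sys.argv[1:]))
E
python3 go.py .595 .1475 .077 -29.1
```

```text
t 3.67 pos [0.5555 0.1735 0.2491] yang -29.62 shift mm [ -3.   47.  172.2] rotvec [ 0.0013  0.0006 -0.0091] q [ 5.7 25.1 69.2 -0.1 85.7 35.4] F [-0.2 -0.9  0.8] w 0.0855504839388129 0.0
```

Call:
servo_tool --deltas "1 -1.5 23.5 0 0 0 -0.009;1 -1.5 23.5 0 0 0 0;1 0 0 30 0 0 0;1 0 0 30 0 0 0;1 0 0 30 0 0 0;1 0 0 20 0 0 0;1 0 0 10 0 0 0;1 0 0 0 0 0 0"

```text
time_s: 4.33
position: [0.5903, 0.1524, 0.1281]
tool_rot: [[0.482, 0.876, -0.004], [0.876, -0.482, -0.0], [-0.002, -0.003, -1.0]]
ft_force: [0.0, 0.7, -0.7]
grip_width: 0.0856
gripper_force: 0.0
```

```bash
python3 go.py .595 .1475 .077 -29.1
```

```text
t 4.33 pos [0.5903 0.1524 0.1281] yang -28.81 shift mm [-1.9  6.7 51. ] rotvec [-0.0034  0.0021  0.005 ] q [ 3.4 33.9 74.7  0.  71.7 32.2] F [ 0.   0.7 -0.7] w 0.08562654168733073 0.0
```

Call:
servo_tool --deltas "1 0 0 0 0 0 0;1 0 0 0 0 0 0"

```text
time_s: 4.5
position: [0.5919, 0.1525, 0.1317]
tool_rot: [[0.482, 0.876, 0.003], [0.876, -0.482, 0.0], [0.002, 0.002, -1.0]]
ft_force: [-0.4, 0.9, 1.6]
grip_width: 0.0851
gripper_force: 0.0
```

```bash
python3 go.py .595 .1475 .077 -29.1
```

```text
t 4.5 pos [0.5919 0.1525 0.1317] yang -28.81 shift mm [-2.9  5.  54.7] rotvec [ 0.0024 -0.0016  0.005 ] q [ 3.4 33.6 74.4  0.  71.8 32.2] F [-0.4  0.9  1.6] w 0.08506689448484421 0.0
```

Call:
servo_tool --deltas "1 -1 2 5 0 0 0;1 -1 2 13 0 0 0;1 -1 1 14 0 0 0;1 0 0 11 0 0 0;1 0 0 7 0 0 0;1 0 0 3 0 0 0;1 0 0 1 0 0 0;1 0 0 0 0 0 0"

```text
time_s: 5.17
position: [0.5943, 0.1473, 0.0763]
tool_rot: [[0.482, 0.876, 0.001], [0.876, -0.482, 0.0], [0.0, 0.001, -1.0]]
ft_force: [0.4, -0.4, -0.6]
grip_width: 0.0855
gripper_force: 0.0
```

```bash
python3 go.py .595 .1475 .077 -29.1; python3 - <<'E'
from rig import env
from h import *
p=env.get_image('side');cv2.imwrite('pics/s2.png',cv2.resize(p['img'][150:330,180:460,::-1],(800,514)))
E
```

```text
t 5.17 pos [0.5943 0.1473 0.0763] yang -28.82 shift mm [ 0.5  0.5 -0.7] rotvec [ 0.0005 -0.0003  0.0049] q [ 2.9 37.4 77.6  0.  65.  31.7] F [ 0.4 -0.4 -0.6] w 0.08551596108039947 0.0
```

View pics/s2.png

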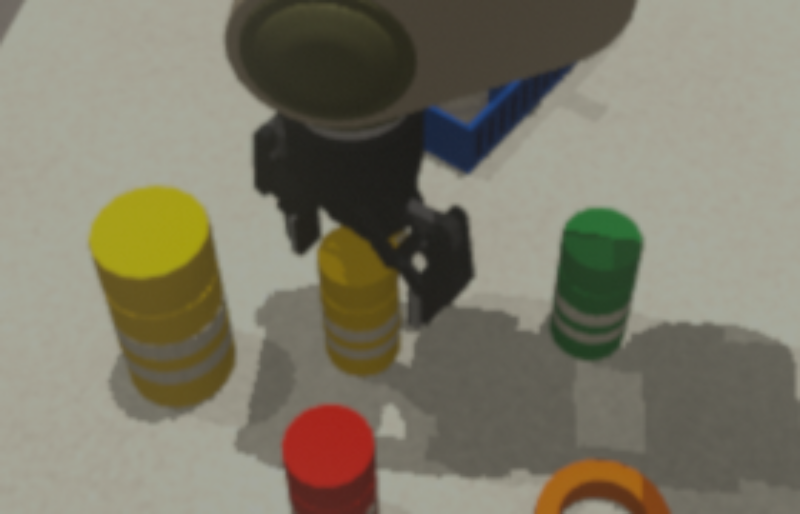

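The open fingers straddle the middle yellow pot (crop 360,300) and are clear of the other pots. Closing.

Call:
servo_tool --deltas "0.5 0 0 0 0 0 0.005;0.4 0 0 0 0 0 0;0.4 0 0 0 0 0 0;0.3 0 0 0 0 0 0;0.3 0 0 0 0 0 0;0.3 0 0 0 0 0 0;0.3 0 0 0 0 0 0;0.3 0 0 0 0 0 0" --newtons 35

```text
time_s: 5.88
position: [0.5944, 0.1472, 0.0765]
tool_rot: [[0.486, 0.874, 0.001], [0.874, -0.486, 0.0], [0.001, 0.001, -1.0]]
ft_force: [0.5, -0.1, 5.9]
grip_width: 0.0493
gripper_force: 35.8
```

Call:
servo_tool --deltas "0.3 0 0 0 0 0 0;0.3 0 0 0 0 0 0;0.3 0 0 -3 0 0 0;0.3 0 0 -7 0 0 0;0.3 0 0 -10 0 0 0;0.3 0 0 -10 0 0 0;0.3 0 0 -5 0 0 0;0.3 0 0 0 0 0 0"

```text
time_s: 6.55
position: [0.5947, 0.1473, 0.1129]
tool_rot: [[0.486, 0.874, 0.003], [0.874, -0.486, 0.0], [0.002, 0.003, -1.0]]
ft_force: [0.4, 0.4, -1.7]
grip_width: 0.049
gripper_force: 36.2
```

```bash
python3 go.py .4935 -.1745 .25 -29.1
```

```text
t 6.55 pos [0.5947 0.1473 0.1129] yang -29.11 shift mm [-330.2   68.5 -137.5] rotvec [ 0.0025 -0.0016 -0.0001] q [ 2.9 34.9 75.4 -0.  69.4 32. ] F [ 0.4  0.4 -1.7] w 0.04898844242905104 36.21338054537773
```

Call:
servo_tool --deltas "0.3 0 0 -10 0 0 0;0.3 0 0 -22 0 0 0;0.3 0 0 -25 0 0 0;0.3 0 0 -25 0 0 0;0.3 0 0 -25 0 0 0;0.3 -8 1 -20 0 0 0;0.3 -16 3 -10 0 0 0;0.3 -22 5 0 0 0 0"

```text
time_s: 7.22
position: [0.58, 0.1032, 0.251]
tool_rot: [[0.485, 0.875, 0.005], [0.875, -0.485, 0.0], [0.002, 0.004, -1.0]]
ft_force: [0.8, -0.3, -1.4]
grip_width: 0.0492
gripper_force: 36.4
```

Call:
servo_tool --deltas "0.3 -25 6 0 0 0 0;0.3 -25 6 0 0 0 0;0.3 -25 6 0 0 0 0;0.3 -25 6 0 0 0 0;0.3 -25 6 0 0 0 0;0.3 -25 6 0 0 0 0;0.3 -25 6 0 0 0 0;0.3 -25 6 0 0 0 0"

```text
time_s: 7.88
position: [0.5235, -0.0965, 0.2483]
tool_rot: [[0.486, 0.874, -0.0], [0.874, -0.486, 0.0], [0.0, -0.0, -1.0]]
ft_force: [-0.3, 0.1, -1.2]
grip_width: 0.0495
gripper_force: 36.4
```

Call:
servo_tool --deltas "0.3 -25 4 0 0 0 0;0.3 -22 3 0 0 0 0;0.3 -17 2 0 0 0 0;0.3 -11 1 0 0 0 0;0.3 -6 0 0 0 0 0;0.3 -3 0 0 0 0 0;0.3 0 0 0 0 0 0;0.3 0 0 0 0 0 0"

```text
time_s: 8.55
position: [0.4923, -0.173, 0.2481]
tool_rot: [[0.486, 0.874, 0.0], [0.874, -0.486, 0.0], [0.0, -0.0, -1.0]]
ft_force: [0.3, -0.5, -1.2]
grip_width: 0.0496
gripper_force: 36.4
```

```bash
python3 go.py .4935 -.1745 .14 -29.1;python3 - <<'E'
from rig import env
from cad import *
for n in('side','top'):
    p=env.get_image(n)
    try: caddy(p,dbg=n)
    except Exception as e: print(n,e)
    w=cloud(p);m=masks(p)['yellow'];
    q=w[m&(np.hypot(w[...,0]-.4935,w[...,1]+.1745)<.05)]
    print(len(q),np.percentile(q,[2,50,98],axis=0) if len(q) else '')
    cv2.imwrite(f'pics/{n}3.png',p['img'][...,::-1])
a=cv2.imread('pics/side3.png')[40:280,220:500];b=cv2.imread('pics/top3.png')[120:320,320:520]
cv2.imwrite('pics/c3.png',np.hstack([cv2.resize(a,(440,377)),cv2.resize(b,(360,377))]))
E
```

```text
t 8.55 pos [ 0.4923 -0.173   0.2481] yang -29.07 shift mm [ -0.7   1.8 108.1] rotvec [-0.     -0.0002  0.0005] q [-32.4  19.1  79.    0.   82.   -3.3] F [ 0.3 -0.5 -1.2] w 0.04959473184227958 36.4060315489769
side bar [ 524.3 -114.4] [18.2 86.1] 60.16 rim [ 525.  -117.1] [203.3  75.6] 60.94 white ((558.7415771484375, -59.972747802734375), 25.29908561706543)
0 
top bar [ 526.4 -118. ] [19.2 89. ] 60.76 rim [ 526.3 -118.3] [203.1  76.6] 60.62 white ((560.8148803710938, -62.0791015625), 24.447290420532227)
0
```

View pics/c3.png

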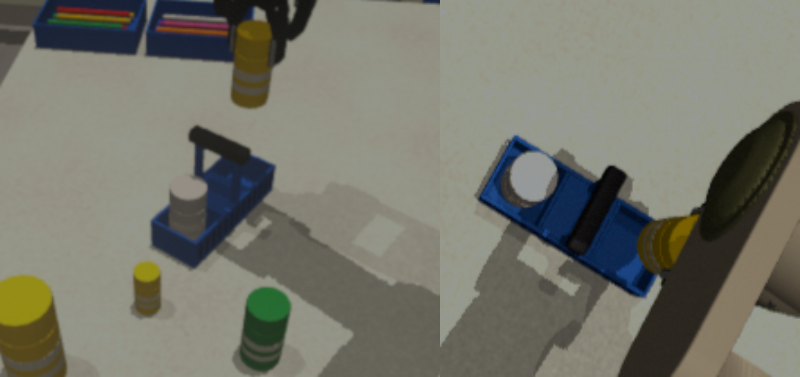

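The left panel (side) shows the pot held upright at (250,65), above the empty bay. The right panel (top) shows the caddy has not moved. Before lowering, I'll check the pot axis against the caddy.

```bash
cat > pot.py <<'E'
from h import *
from scipy.optimize import least_squares
def pot(p,c,zlo,zhi,dbg):
    w=cloud(p);h=hsv(p)
    m=(h[...,0]>20)&(h[...,0]<36)&(h[...,1]>140)&(np.hypot(w[...,0]-c[0],w[...,1]-c[1])<.06)&(w[...,2]>zlo)&(w[...,2]<zhi)
    m=cv2.erode(m.astype(np.uint8),np.ones((3,3)))>0
    q=w[m]
    if len(q)<20: print(dbg,len(q));return
    # axis at mid height plus tilt
    f=lambda a:np.hypot(q[:,0]-a[0]-a[2]*(q[:,2]-q[:,2].mean()),q[:,1]-a[1]-a[3]*(q[:,2]-q[:,2].mean()))-.025
    r=least_squares(f,[c[0],c[1],0,0],loss='soft_l1',f_scale=.002)
    print(dbg,len(q),'axis',r.x.round(4),'zmin',np.percentile(q[:,2],1).round(4),np.percentile(q[:,2],99).round(4))
E
python3 - <<'E'
from rig import env
from pot import *
for n in('side','top'): pot(env.get_image(n),(.4925,-.173),.15,.27,n)
E
```

```text
side 434 axis [ 0.4907 -0.1719 -0.0153  0.0077] zmin 0.1801 0.2662
top 138 axis [ 0.4924 -0.1727 -0.0108  0.0097] zmin 0.185 0.2639
```

Call:
servo_tool --deltas "0.3 -1 1.5 5 0 0 0;0.3 -0.7 1.8 12 0 0 0;0.3 0 0 18 0 0 0;0.3 0 0 18 0 0 0;0.3 0 0 15 0 0 0;0.3 0 0 9 0 0 0;0.3 0 0 3 0 0 0;0.3 0 0 0 0 0 0"

```text
time_s: 9.42
position: [0.4941, -0.1767, 0.1676]
tool_rot: [[0.486, 0.874, -0.001], [0.874, -0.486, 0.001], [0.0, -0.001, -1.0]]
ft_force: [-0.5, -0.2, -1.6]
grip_width: 0.0488
gripper_force: 36.4
```

```bash
python3 go.py .4944 -.1761 .0805 -29.1;python3 - <<'E'
from rig import env
from pot import *
from cad import caddy
for n in('side','top'):
    p=env.get_image(n); pot(p,(.494,-.176),.08,.19,n)
    try: caddy(p,dbg=n)
    except Exception as e: print(e)
E
```

```text
t 9.42 pos [ 0.4941 -0.1767  0.1676] yang -29.1 shift mm [ 0.6  0.  87.1] rotvec [-0.001 -0.    -0.   ] q [-32.6  23.7  86.   -0.   70.3  -3.5] F [-0.5 -0.2 -1.6] w 0.04883874050632276 36.406319886446
side 251 axis [ 0.4925 -0.1756  0.0055  0.0176] zmin 0.1079 0.1875
side bar [ 524.  -114.8] [19.4 87.3] 61.51 rim [ 524.2 -115.5] [203.2  75.4] 60.16 white ((519.1148681640625, -107.14041137695312), 85.2138442993164)
top 77 axis [ 0.4943 -0.1766 -0.0146  0.0209] zmin 0.1529 0.1816
top bar [ 524.4 -130.4] [70.9 86.3] 81.15 rim [ 531.  -110.8] [185.5  76.7] 60.8 white ((560.7639770507812, -62.16643142700195), 24.541236877441406)
```

Call:
servo_tool --deltas "0.3 0.5 0 5 0 0 0;0.3 0 0 12 0 0 0;0.3 0 0 15 0 0 0;0.3 0 0 14 0 0 0;0.3 0 0 12 0 0 0;0.3 0 0 8 0 0 0;0.3 0 0 4 0 0 0;0.3 0 0 0 0 0 0"

```text
time_s: 10.18
position: [0.4943, -0.1763, 0.0976]
tool_rot: [[0.486, 0.874, -0.001], [0.874, -0.486, 0.0], [0.0, -0.001, -1.0]]
ft_force: [0.3, 0.4, -1.6]
grip_width: 0.0494
gripper_force: 36.4
```

```bash
python3 go.py .4944 -.1761 .0805 -29.1;python3 - <<'E'
from rig import env
from h import *
p=env.get_image('side');cv2.imwrite('pics/s4.png',cv2.resize(p['img'][90:230,270:450,::-1],(720,560)))
E
```

```text
t 10.18 pos [ 0.4943 -0.1763  0.0976] yang -29.11 shift mm [ 0.2 -0.  17.1] rotvec [-0.0007 -0.     -0.0001] q [-32.6  28.8  91.1  -0.   60.1  -3.5] F [ 0.3  0.4 -1.6] w 0.04943734448712599 36.40589162707329
```

View pics/s4.png

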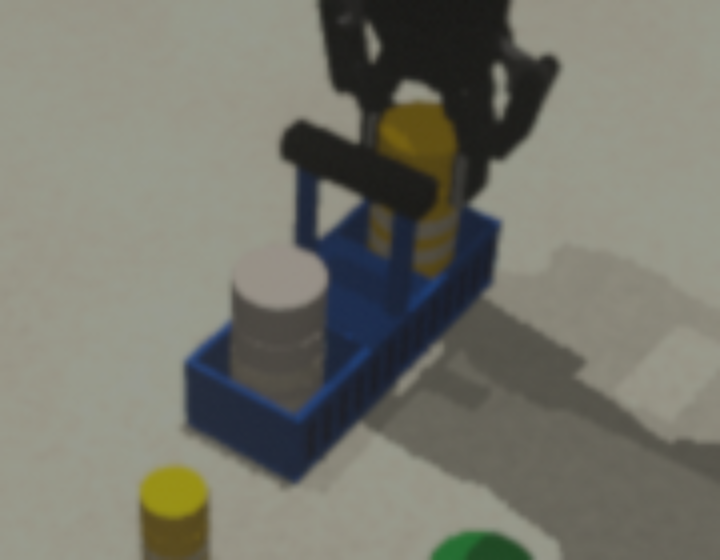

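The pot is inside the empty bay (crop 415,190) and clear of the bar. I'll lower it slowly.

Call:
servo_tool --deltas "0.3 0 0 3 0 0 0;0.3 0 0 4 0 0 0;0.3 0 0 3 0 0 0;0.3 0 0 2 0 0 0;0.3 0 0 1 0 0 0;0.3 0 0 1 0 0 0;0.3 0 0 0 0 0 0;0.3 0 0 0 0 0 0"

```text
time_s: 10.9
position: [0.4945, -0.1763, 0.0841]
tool_rot: [[0.486, 0.874, 0.0], [0.874, -0.486, -0.0], [-0.0, 0.0, -1.0]]
ft_force: [-0.6, 0.4, -1.5]
grip_width: 0.0494
gripper_force: 36.4
```

Call:
servo_tool --deltas "0.3 0 0 0.5 0 0 0;0.3 0 0 0.5 0 0 0;0.3 0 0 0.5 0 0 0;0.3 0 0 0.5 0 0 0;0.3 0 0 0 0 0 0;0.3 0 0 0 0 0 0"

```text
time_s: 11.4
position: [0.4944, -0.1763, 0.082]
tool_rot: [[0.486, 0.874, -0.0], [0.874, -0.486, 0.0], [-0.0, -0.0, -1.0]]
ft_force: [-0.3, 0.4, -1.6]
grip_width: 0.0498
gripper_force: 36.4
```

Call:
servo_tool --deltas "0.3 0 0 0.4 0 0 0;0.3 0 0 0.4 0 0 0;0.3 0 0 0.4 0 0 0;0.3 0 0 0 0 0 0;0.3 0 0 0 0 0 0"

```text
time_s: 11.82
position: [0.4944, -0.1763, 0.0808]
tool_rot: [[0.486, 0.874, -0.0], [0.874, -0.486, 0.0], [-0.0, -0.0, -1.0]]
ft_force: [0.4, 0.2, -0.8]
grip_width: 0.0491
gripper_force: 36.4
```

Call:
servo_tool --deltas "0.3 0 0 0.4 0 0 0;0.3 0 0 0.4 0 0 0;0.3 0 0 0 0 0 0;0.3 0 0 0 0 0 0"

```text
time_s: 12.15
position: [0.4945, -0.1764, 0.0805]
tool_rot: [[0.486, 0.874, 0.0], [0.874, -0.486, -0.0], [-0.0, 0.001, -1.0]]
ft_force: [-1.7, 0.3, 5.7]
grip_width: 0.0496
gripper_force: 36.1
```

Call:
servo_tool --deltas "0.3 0 0 -0.4 0 0 0;0.3 0 0 0 0 0 0;0.62 0 0 0 0 0 0;0.7 0 0 0 0 0 0;0.85 0 0 0 0 0 0;0.95 0 0 0 0 0 0;0.95 0 0 0 0 0 0;0.95 0 0 0 0 0 0"

```text
time_s: 12.82
position: [0.4944, -0.1763, 0.0804]
tool_rot: [[0.486, 0.874, -0.0], [0.874, -0.486, 0.0], [0.0, -0.0, -1.0]]
ft_force: [0.8, 0.5, -0.3]
grip_width: 0.0812
gripper_force: 0.0
```

```bash
python3 - <<'E'
from rig import env
from h import *
p=env.get_image('side');cv2.imwrite('pics/s5.png',cv2.resize(p['img'][90:230,270:450,::-1],(720,560)))
E
```

```text
(no output)
```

View pics/s5.png

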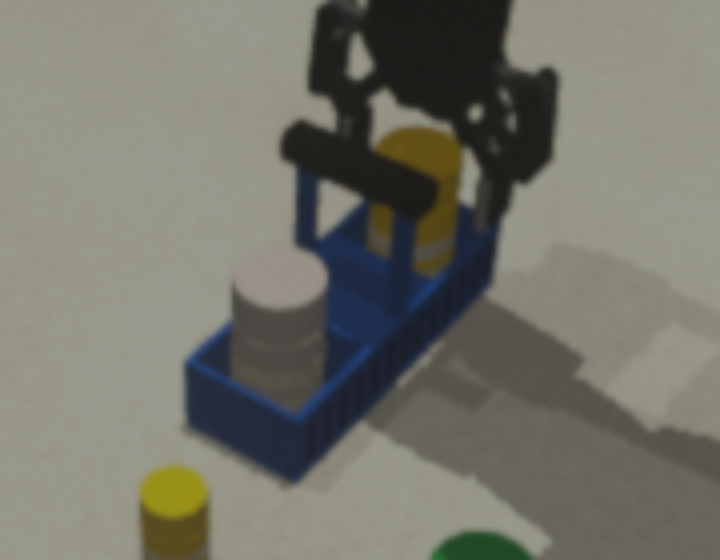

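Released: the pot stands in the bay (crop 415,200) with both fingers clear. Rising, then turning.

Call:
servo_tool --deltas "0.95 0 0 -4 0 0 0;0.95 0 0 -10 0 0 0;0.95 0 0 -20 0 0 0;0.95 0 0 -28 0 0 0;0.95 0 0 -30 0 0 0;0.95 0 0 -30 0 0 0;0.95 0 0 -25 0 0 0;0.95 0 0 -15 0 0 0"

```text
time_s: 13.53
position: [0.4948, -0.1765, 0.2458]
tool_rot: [[0.486, 0.874, 0.004], [0.874, -0.486, -0.002], [-0.0, 0.004, -1.0]]
ft_force: [-0.0, 0.1, 0.8]
grip_width: 0.0812
gripper_force: 0.0
```

Call:
servo_tool --deltas "0.95 0 0 0 0 0 -0.112;0.95 0 0 0 0 0 -0.112;0.95 0 0 0 0 0 -0.112;0.95 0 0 0 0 0 -0.112;0.95 0 0 0 0 0 -0.112;0.95 0 0 0 0 0 -0.112;0.95 0 0 0 0 0 -0.112;0.95 0 0 0 0 0 -0.112"

```text
time_s: 14.2
position: [0.4943, -0.1762, 0.2427]
tool_rot: [[-0.383, 0.924, 0.0], [0.924, 0.383, -0.0], [-0.0, 0.0, -1.0]]
ft_force: [0.4, -0.9, -1.0]
grip_width: 0.0811
gripper_force: 0.0
```

Call:
servo_tool --deltas "0.95 0 0 0 0 0 -0.112;0.95 0 0 0 0 0 -0.112;0.95 0 0 0 0 0 -0.112;0.95 0 0 0 0 0 -0.112;0.95 0 0 0 0 0 -0.112;0.95 0 0 0 0 0 -0.112;0.95 0 0 0 0 0 0;0.95 0 0 0 0 0 0"

```text
time_s: 14.87
position: [0.4943, -0.1763, 0.2426]
tool_rot: [[-0.871, 0.492, 0.0], [0.492, 0.871, -0.0], [-0.0, -0.0, -1.0]]
ft_force: [0.6, -0.0, -0.3]
grip_width: 0.081
gripper_force: 0.0
```

```bash
python3 go.py .526 -.1178 .132 60.9;python3 - <<'E'
from rig import env
from pot import *
from cad import caddy
for n in('side','top'):
    p=env.get_image(n); pot(p,(.494,-.176),.03,.12,n)
    try: caddy(p,dbg=n)
    except Exception as e: print(e)
E
```

```text
t 14.87 pos [ 0.4943 -0.1763  0.2426] yang 60.54 shift mm [  1.2  66.5 110.6] rotvec [-0.      0.0001 -0.0062] q [-32.6  19.6  79.1   0.   81.3 -93.1] F [ 0.6 -0.  -0.3] w 0.08100108363895478 0.0
side 172 axis [ 0.5017 -0.162   0.2197  0.4934] zmin 0.0646 0.106
side bar [ 524.1 -113.8] [17.7 86.2] 59.51 rim [ 524.8 -116.2] [204.6  75.3] 60.48 white ((560.0289306640625, -61.088409423828125), 25.252920150756836)
top 504 axis [ 0.509  -0.1775  0.6312 -0.0548] zmin 0.0715 0.1078
top bar [ 526.1 -118.3] [19.9 88.9] 60.59 rim [ 526.6 -118.1] [202.3  76.1] 60.59 white ((560.7422485351562, -61.98784255981445), 24.443349838256836)
```

Call:
servo_tool --deltas "0.7 0.2 8 0 0 0 0;0.7 0.5 16 0 0 0 0;0.7 0 18 0 0 0 0;0.7 0 14 0 0 0 0;0.7 0 7.5 0 0 0 0;0.7 0 2.8 5 0 0 0;0.7 0 0 10 0 0 0;0.7 0 0 15 0 0 0"

```text
time_s: 15.63
position: [0.5265, -0.1183, 0.2126]
tool_rot: [[-0.872, 0.489, 0.002], [0.489, 0.872, -0.001], [-0.002, -0.0, -1.0]]
ft_force: [-0.7, 0.7, -0.7]
grip_width: 0.0597
gripper_force: 0.0
```

Call:
servo_tool --deltas "0.7 0 0 12 0 0 0;0.7 0 0 5 0 0 0;0.7 0 0 2 0 0 0;0.7 0 0 0 0 0 0;0.7 0 0 0 0 0 0"

```text
time_s: 16.05
position: [0.5264, -0.1184, 0.194]
tool_rot: [[-0.872, 0.489, 0.001], [0.489, 0.872, -0.0], [-0.001, 0.0, -1.0]]
ft_force: [0.4, -0.1, 0.2]
grip_width: 0.0598
gripper_force: 0.0
```

```bash
python3 go.py .5263 -.1182 .132 60.6
```

```text
t 16.05 pos [ 0.5264 -0.1184  0.194 ] yang 60.71 shift mm [ 0.2  0.1 62. ] rotvec [0.    0.001 0.002] q [-25.3  23.5  81.5  -0.   75.  -86. ] F [ 0.4 -0.1  0.2] w 0.05983271034361371 0.0
```

Call:
servo_tool --deltas "0.7 0 0 5 0 0 0;0.7 0 0 12 0 0 0;0.7 0 0 15 0 0 0;0.7 0 0 14 0 0 0;0.7 0 0 9 0 0 0;0.7 0 0 4 0 0 0;0.7 0 0 2 0 0 0;0.7 0 0 0 0 0 0"

```text
time_s: 16.72
position: [0.5264, -0.1182, 0.1325]
tool_rot: [[-0.872, 0.489, 0.0], [0.489, 0.872, -0.0], [-0.0, 0.0, -1.0]]
ft_force: [0.2, 0.4, -0.3]
grip_width: 0.0596
gripper_force: 0.0
```

```bash
python3 go.py .5263 -.1182 .132 60.6; python3 - <<'E'
from rig import env
from h import *
p=env.get_image('side');cv2.imwrite('pics/s6.png',cv2.resize(p['img'][90:230,270:450,::-1],(720,560)))
E
```

```text
t 16.72 pos [ 0.5264 -0.1182  0.1325] yang 60.73 shift mm [ 0.1 -0.   0.5] rotvec [0.     0.0003 0.0023] q [-25.2  27.4  86.4  -0.   66.2 -86. ] F [ 0.2  0.4 -0.3] w 0.059596326770206466 0.0
```

View pics/s6.png

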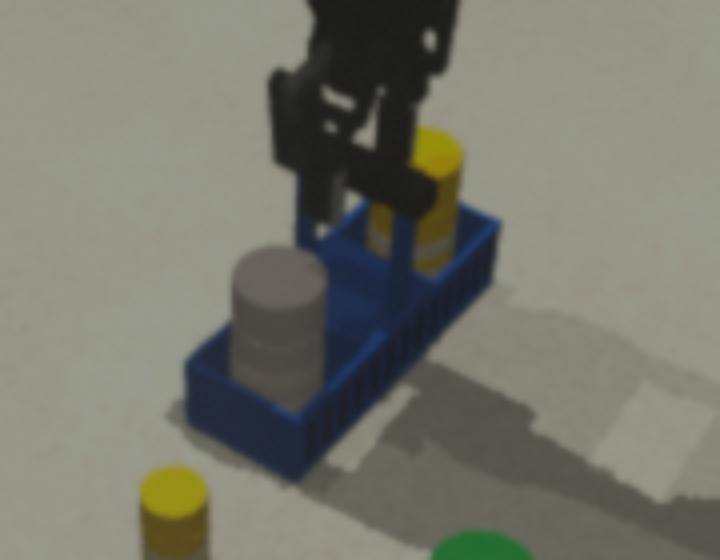

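The fingers straddle the bar at its middle, and both pots are upright. Closing firmly.

Call:
servo_tool --deltas "0.45 0 0 0 0 0 0;0.35 0 0 0 0 0 0;0.25 0 0 0 0 0 0;0.15 0 0 0 0 0 0;0 0 0 0 0 0 0;0 0 0 0 0 0 0;0 0 0 0 0 0 0;0 0 0 0 0 0 0" --newtons 90

```text
time_s: 17.43
position: [0.5265, -0.1181, 0.133]
tool_rot: [[-0.872, 0.489, 0.001], [0.489, 0.872, -0.0], [-0.001, 0.0, -1.0]]
ft_force: [0.3, 1.9, 5.3]
grip_width: 0.0187
gripper_force: 88.7
```

Call:
servo_tool --deltas "0 0 0 0 0 0 0;0 0 0 -1 0 0 0;0 0 0 -2 0 0 0;0 0 0 -3 0 0 0;0 0 0 -3 0 0 0;0 0 0 -2 0 0 0;0 0 0 -1 0 0 0;0 0 0 0 0 0 0"

```text
time_s: 18.1
position: [0.5262, -0.1182, 0.1446]
tool_rot: [[-0.872, 0.489, 0.0], [0.489, 0.872, -0.0], [-0.0, -0.0, -1.0]]
ft_force: [0.1, 0.1, -5.9]
grip_width: 0.019
gripper_force: 88.1
```

```bash
python3 go.py .5263 -.1182 .232 60.6; python3 - <<'E'
from rig import env
from h import *
p=env.get_image('side');cv2.imwrite('pics/s7.png',cv2.resize(p['img'][90:230,270:450,::-1],(720,560)))
s=env.observe();print(s['wrist_torque'])
E
```

```text
t 18.1 pos [ 0.5262 -0.1182  0.1446] yang 60.73 shift mm [ -0.1   0.  -87.4] rotvec [-0.      0.0002  0.0023] q [-25.2  26.5  85.5  -0.   67.9 -86. ] F [ 0.1  0.1 -5.9] w 0.01896072771250511 88.05948615074158
[-0.0484837   0.05013002 -0.01534141]
```

View pics/s7.png

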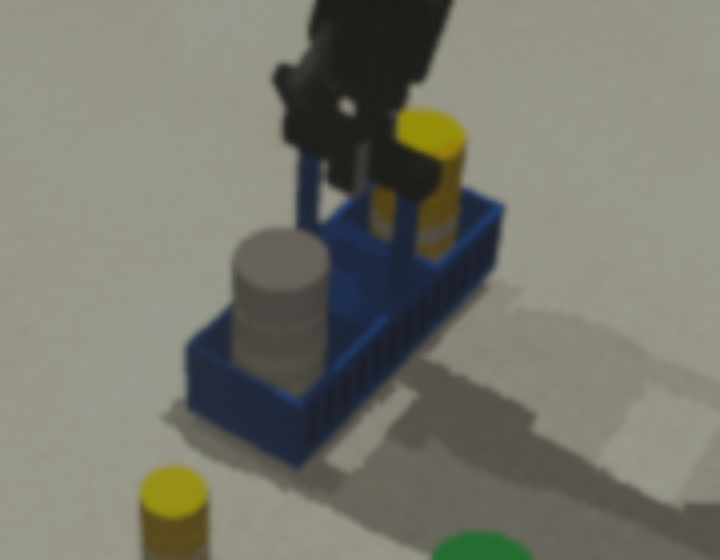

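The caddy is off the counter, level, with its full weight on the wrist. Lifting the rest smoothly.

Call:
servo_tool --deltas "0 0 0 -3 0 0 0;0 0 0 -6 0 0 0;0 0 0 -9 0 0 0;0 0 0 -10 0 0 0;0 0 0 -10 0 0 0;0 0 0 -10 0 0 0;0 0 0 -10 0 0 0;0 0 0 -9 0 0 0"

```text
time_s: 18.82
position: [0.5263, -0.1181, 0.213]
tool_rot: [[-0.872, 0.489, 0.001], [0.489, 0.872, -0.0], [-0.001, 0.0, -1.0]]
ft_force: [-0.2, -0.8, -7.2]
grip_width: 0.0185
gripper_force: 88.2
```

Call:
servo_tool --deltas "0 0 0 -8 0 0 0;0 0 0 -6 0 0 0;0 0 0 -4 0 0 0;0 0 0 -2 0 0 0;0 0 0 -1 0 0 0;0 0 0 0 0 0 0;0 0 0 0 0 0 0;0 0 0 0 0 0 0"

```text
time_s: 19.48
position: [0.5261, -0.1181, 0.232]
tool_rot: [[-0.872, 0.489, -0.001], [0.489, 0.872, 0.0], [0.001, -0.0, -1.0]]
ft_force: [0.1, 0.2, -6.1]
grip_width: 0.0194
gripper_force: 88.2
```

```bash
python3 go.py .5263 -.1182 .2325 60.6; python3 - <<'E'
from rig import env
from h import *
for n in('side','top'):
    p=env.get_image(n);w=cloud(p);m=masks(p)
    d=np.hypot(w[...,0]-.526,w[...,1]+.118)<.13
    b=w[m['blue']&d];b=b[(b[:,2]>.135)&(b[:,2]<.165)]
    # rim plane
    for _ in range(3):
        A=np.c_[b[:,:2]-[.526,-.118],np.ones(len(b))];c=np.linalg.lstsq(A,b[:,2],rcond=None)[0];b=b[abs(A@c-b[:,2])<.004]
    print(n,len(b),'slope deg',np.degrees(c[:2]).round(2),'rim z',c[2].round(4))
    if n=='side':cv2.imwrite('pics/s8.png',cv2.resize(p['img'][50:230,250:480,::-1],(720,563)))
E
```

```text
t 19.48 pos [ 0.5261 -0.1181  0.232 ] yang 60.73 shift mm [-0.2  0.  -0.5] rotvec [-0.0001 -0.0009  0.0023] q [-25.2  21.5  77.9  -0.   80.7 -86. ] F [ 0.1  0.2 -6.1] w 0.019388727956937028 88.17811131477356
side 614 slope deg [-0.23  0.16] rim z 0.1491
top 642 slope deg [ 0.15 -0.01] rim z 0.1499
```

View pics/s8.png

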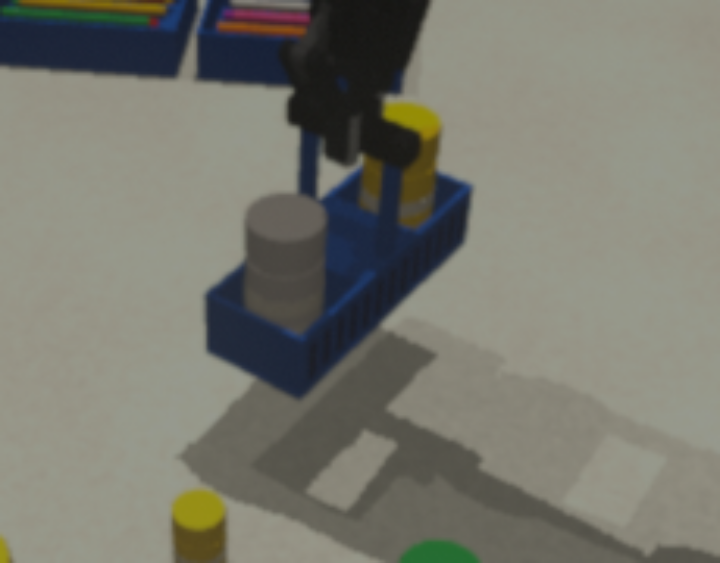

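The rim is at 149.5 mm, so the underside is at about 99.5 mm. The caddy is level to within 0.3° and both pots are upright. I'll settle briefly and hand in.

Call:
servo_tool --deltas "0 0 0 0 0 0 0;0 0 0 0 0 0 0;0 0 0 0 0 0 0;0 0 0 0 0 0 0;0 0 0 0 0 0 0;0 0 0 0 0 0 0"

```text
time_s: 20.08
position: [0.5262, -0.1181, 0.2324]
tool_rot: [[-0.872, 0.489, -0.0], [0.489, 0.872, -0.0], [0.0, -0.0, -1.0]]
ft_force: [-0.6, 0.2, -5.5]
grip_width: 0.0191
gripper_force: 88.2
```

```bash
python3 -c "
from rig import env
print(env.observe()['position'],env.close_job())"
```

```text
the job is handed in; nothing more can be done
[ 0.52621139 -0.11811994  0.23241186] None
```

Job handed in at about 20 s: the yellow pot stands upright in the empty bay, and the arm is still holding the caddy by its grip bar, level, with its underside about 10 cm above the counter.

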